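Check a sharpening stone's thickness with the height gauge

TASK

Check the sharpening stone for wear on the thickness gauge: slide the stone, in its wooden holder, lengthwise under the raised foot until its end is flush and centred against the gauge's stop. Then gently press the gauge's crosshead down by the round pad on top until the sprung foot rests on the stone with its spring pushed in about halfway (the dark band on the stem has just gone into the crosshead), never all the way, and leave it there so that the height can be read. Leave the other things on the worktop where they stand.

Things in the scene. Friction and masses are not known exactly. Their poses are not given: they have to be found in the camera images.
- gauge: Fixed thickness gauge. Origin on the worktop below the foot's axis; own +y points from foot to column, z up. Stop: aluminium bar 110 mm long (x), 26 high, upright face at y = +90 mm, dark centre mark at x = 0. Behind it a dark base plate (120 x 85 x 16) and a 20 mm steel column at y = 137 mm, 178 high, with a scale. Below the foot is bare worktop: the stone slides in along +y.
- crosshead (a joint): Grey crosshead on the column, 26 mm wide (x), 22 thick, reaching from the column to 13 mm past the foot's axis (18 at the pad). Value = how far it is pushed down, 0 (top; underside 133 mm over the worktop) to 0.10 m; a friction brake (8 N) holds it wherever it is left.
- press_pad (a point): Centre of the top of the round black pad (36 mm across) on the crosshead, on the foot's axis; 170 mm over the worktop when joint crosshead is 0; goes down with the crosshead.
- gauge_foot (a joint): Steel foot below the crosshead: disc 36 mm across, 8 thick, on a 12 mm stem. Value = how far its spring is pushed in (stem up into the crosshead): 0 free, 0.008 half, 0.016 m bottomed; 1 N at first touch, 3 N half, 5 N at the end; it springs back by itself. Free, 20 mm of stem show, the upper 8 mm a dark band.
- foot_face (a point): Centre of the foot's underside; height over the worktop = 0.105 - crosshead + gauge_foot (m).
- stone: Loose sharpening stone: grey block 54 x 164 x 20 mm in a pale wooden holder 58 x 180 x 14 mm, together 58 (x) x 180 (y) x 34 high, 0.3 to 0.65 kg. Origin in the middle of its underside; y along its length, z up; both ends alike. With one end flush against the stop its middle is under the foot.
- salt_shaker: Salt shaker, 44 mm across, 90 mm high; bystander. Origin: centre of its underside.
- pepper_mill: Wooden pepper mill, 58 mm across, 170 mm high; bystander. Origin: centre of its underside.
- spice_2: Spice jar, 41 mm across, 105 mm high; bystander. Origin: centre of its underside.
- tuna_tin: Low tin, 87 mm across, 40 mm high; bystander. Origin: centre of its underside.
- cream_pot: Low round pot, 63 mm across, 34 mm high; bystander. Origin: centre of its underside.
- bean_tin: Taller tin, 75 mm across, 58 mm high; bystander. Origin: centre of its underside.
- odd_mug: Striped mug, 84 mm across, 95 mm high, 117 with its handle; bystander. Origin: centre of its underside.

How it is judged:
On the way:
1. the stone lies flush and centred against the stop, with the foot still raised clear of it (y of stone in the frame of gauge between -0.006 and 0.004 m and x of stone in the frame of gauge between -0.012 and 0.012 m and angle between the y axis of stone and the y axis of gauge, either way round below 0.09 rad and height (world z) of stone below 0.004 m and angle between stone's own z axis and vertical below 0.05 rad and linear speed of stone below 0.01 m/s and value of joint crosshead below 0.055 m and value of joint gauge_foot below 0.002 m), for 0.2 s.
At the end, for the whole second after the job is handed in: The stone lies flat and at rest, flush with the stop (within 6 mm and 0.09 rad), its middle within 12 mm sideways of the foot's axis; the foot rests on it (underside 31 to 37 mm up) with its spring pushed in 4 to 12 of its 16 mm; the crosshead stays as left (y of stone in the frame of gauge between -0.006 and 0.004 m and x of stone in the frame of gauge between -0.012 and 0.012 m and angle between the y axis of stone and the y axis of gauge, either way round below 0.09 rad and height (world z) of stone below 0.004 m and angle between stone's own z axis and vertical below 0.05 rad and linear speed of stone below 0.01 m/s and value of joint gauge_foot between 0.004 and 0.012 m and height (world z) of foot_face between 0.031 and 0.037 m and velocity of joint crosshead between -0.003 and 0.003 m/s); the robot touches nothing.
It fails at once if the foot's spring is bottomed (pushed in over 15 mm) (value of joint gauge_foot above 0.015 m).
It fails at once if a bystander is shifted more than 25 mm or tipped (distance of any of salt_shaker, pepper_mill, spice_2, tuna_tin, cream_pot, bean_tin, odd_mug from where it was at the start of the episode above 0.025 m or angle between any of salt_shaker, pepper_mill, spice_2, tuna_tin, cream_pot, bean_tin, odd_mug's own z axis and vertical above 0.35 rad).
It also fails if it takes over 54 s, if anything falls off the work surface, if the arm or the gripper's body presses on something with over 40 N, if the wrist force passes 120 N, or if a joint passes its speed limit or range.

ROBOT

A 7-joint arm with a two-finger parallel gripper is mounted at the origin on a cart in front of the work surface, level with it; the furniture and walls round the work are solid. World frame = base frame: x ahead of the robot, y to its left, z up, the work surface at z = 0. Lengths are in m, angles in rad, forces in N, time in s.
With the tool pointing down it reaches from about 0.4 to 0.85 m from the base axis. Payload 10.4 kg.
Tool frame: the origin (TCP) lies at the very end of the fingers, on their centre line; the grasp point (between the pads) lies 19 mm behind it; z points along the fingers, y is the line along which they close (so a half turn about z gives the same grasp; the last joint's range is limited). The gripper opens to 85 mm and grips with 20 to 120 N. Pads are 22 mm wide; open, the fingers measure 114 mm over their backs; the gripper's body (76 mm by 85 mm) begins 54 mm behind the grasp point. The pads swing forward as they close: fully open they stand 13 mm farther back than shut.
Start: joints at [-1.311, 0.332, -0.065, 1.46, 0.022, 1.35, -0.088], TCP at [0.174, 0.6, 0.231] pointing down, gripper open.
Joint ranges: [-2.6, 2.6], [-0.5, 2.12], [-1.47, 1.34], [0.16, 2.42], [-1.27, 4.41], [0.06, 2.06], [-2.6, 2.6]. Speed limits (rad/s): [2.22, 2.22, 2.79, 2.79, 3.14, 3.14, 3.14].

INTERFACE

Orientations are given as a unit quaternion [x, y, z, w].
In Python, from workcell import * gives the robot as it stands. The module is installed in compiled form; this text tells all that it offers.
- The arm moves only by the tool carry_out, never from a script. Its argument "motion" is a list of rows, each an object with "xyz": the shift along the tool's x, y, z in m, a list of three; "angular": the turn, a rotation vector about the tool's x, y, z in degrees, a list of three. A call has 1 to 12 rows; each row is the pose to reach, as a shift and turn from the pose commanded when the call began, along the tool's axes at that moment; what a row does not reach only later rows make up. A row lasts 1/10 s, in which the tool goes at most 50 mm and 8.59 degrees, less where a joint would pass 70% of its speed; a pose out of reach is approached as far as the arm can. A call with a gripper value outside its range is refused whole. "hand" is the opening, from 0 (shut) to 1 (fully open), set as the call begins (left out, the last holds). The fingers move at their own pace and stop on an object; "grip_force" is the grip in N (left out, the last holds). Time passes only in rows, so rows that repeat a pose let the fingers close. It gives the time, the measured TCP pose, the force, the opening and the grip force at its end, in the units of the state.
- get_obs(): the state, without advancing time (a new reading comes with each control period).
- camera(name): name is "side" or "top"; returns a dict with "img" (420x560x3 uint8, red, green, blue), "fx", "fy", "cx", "cy" (pixels), "extrinsics" (4x4, takes a point from camera to world coordinates). Camera axes: x right, y up, looking along -z (the intrinsics and any distortion apply to the point x, -y, -z); pixel columns grow to the right and rows downward; lengths in m; the calibration is good to about 2 mm. A picture is of the moment at which its call begins. There is no depth.
- hand_in(): hands the job in; it is judged then, once.
The state is a dict: "clock": time; "joint_pos": joint angles; "joint_velocities": joint speeds; "tau": joint torques, N m; "position": TCP position; "ee_rot": TCP orientation; "ft_force": force on the tool from outside, world axes, zero at the start; "torque": the same for the moment, N m; "grip_width": opening from 0.0 (shut) to 1.0 (fully open); "grasp_force": force on a finger pad.
Only numpy, scipy, OpenCV 4.12 (cv2) and the standard library are available. Lean on these libraries where they do the work, as an engineer would, in place of code of your own. Each camera call takes 0.05 s, during which the arm holds its last target. There are 200 camera calls.

## Working session

There is one attempt and no reset: what is moved stays moved. The work goes in short steps, Python scripts to look and compute and a tool call to move; the robot and the scene stay as the last step left them, time stands still between calls to the robot, and variables do not carry over. Pictures are saved under pics/ and viewed, at most 10 in all, crops included, and the job is handed in when it is done.

Besides the shell and the picture viewer there is one more tool, called after "Emit:" as name(argument=value, ...), one argument or row to a line, values as JSON. carry_out: Moves the arm, as the interface text tells. Its arguments: {"type":"object","properties":{"motion":{"type":"array"},"hand":{"type":"number"},"grip_force":{"type":"number"}},"required":["motion"]}

```bash
mkdir -p pics; cat > h.py <<'E'
from workcell import *
import numpy as np, cv2
from scipy.spatial.transform import Rotation as R
def snap(n,f):
    c=camera(n); cv2.imwrite('pics/'+f,c['img'][:,:,::-1]); return c
def ray(c,u,v):
    d=np.array([(u-c['cx'])/c['fx'],-(v-c['cy'])/c['fy'],-1.]); E=np.array(c['extrinsics'])
    return E[:3,3],E[:3,:3]@d
def at(c,u,v,z):
    o,d=ray(c,u,v); return o+d*(z-o[2])/d[2]
def proj(c,p):
    E=np.array(c['extrinsics']); q=E[:3,:3].T@(np.array(p)-E[:3,3])
    return np.array([c['cx']-c['fx']*q[0]/q[2], c['cy']+c['fy']*q[1]/q[2]])
E
python3 - <<'E'
from h import *
for n in('top','side'):
    c=snap(n,n+'0.png'); print({k:v for k,v in c.items() if k!='img'})
o=get_obs(); print(o)
E
```

```text
{'fx': 488.8973954797967, 'fy': 488.8973954797967, 'cx': 282.7751038294314, 'cy': 210.96246918937632, 'extrinsics': array([[ 0.32830319,  0.89353289, -0.30629396,  0.16431746],
       [-0.944524  ,  0.30726499, -0.11602863, -0.20666471],
       [-0.00956199,  0.32739456,  0.94483933,  1.48871146],
       [ 0.        ,  0.        ,  0.        ,  1.        ]])}
{'fx': 443.5160489765761, 'fy': 443.5160489765761, 'cx': 277.2681050674496, 'cy': 217.0028486099618, 'extrinsics': array([[ 0.98380674,  0.10384033, -0.14608722,  0.37735503],
       [-0.17816812,  0.47789825, -0.8601566 , -1.40240941],
       [-0.01950412,  0.87225595,  0.48866056,  0.91532938],
       [ 0.        ,  0.        ,  0.        ,  1.        ]])}
{'clock': 0.1, 'joint_pos': array([-1.31059511,  0.33276542, -0.06466201,  1.46087038,  0.02159972,
        1.34990402, -0.0885182 ]), 'joint_velocities': array([-0.00017809, -0.00103803,  0.0003192 , -0.00173563,  0.00099041,
        0.00065785,  0.00055838]), 'tau': array([ 4.05427227e-04, -6.26738477e+01,  4.85012925e-02, -3.92433965e+01,
        1.62233604e-02,  6.88158572e-03,  1.04045071e-05]), 'position': array([0.17433403, 0.59983802, 0.23061618]), 'ee_rot': array([ 1.40947019e-01,  9.90016942e-01, -6.23792714e-04, -5.32247263e-05]), 'ft_force': array([-0.54217565, -0.46841831, -0.48254795]), 'torque': array([-0.01144467, -0.00046468, -0.09309752]), 'grasp_force': 0.0, 'grip_width': 0.9957504307713068}
```

View pics/top0.png

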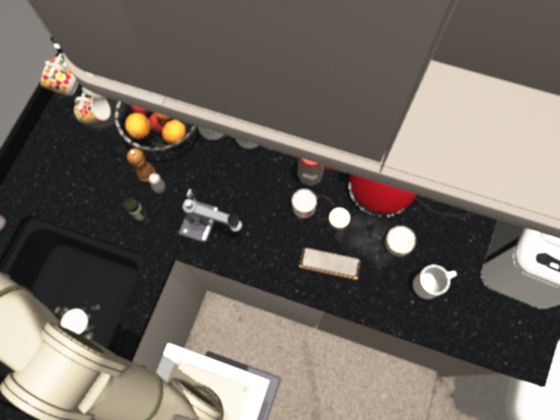

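View pics/side0.png

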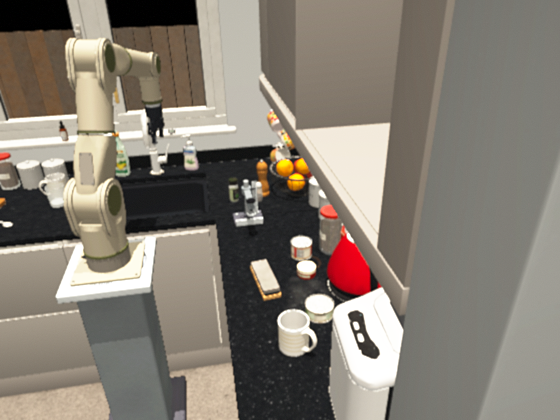

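The top view shows the stone at about (330,264), the gauge at about (210,215) and clutter between and beyond. The side view shows the stone at (265,279) and the gauge at (250,205). I'll zoom in on both.

```bash
python3 - <<'E'
from h import *
a=cv2.imread('pics/top0.png')[170:290,165:375]; b=cv2.imread('pics/side0.png')[170:310,215:295]
cv2.imwrite('pics/topz.png',cv2.resize(a,None,fx=3.8,fy=3.8,interpolation=cv2.INTER_CUBIC))
cv2.imwrite('pics/sidez.png',cv2.resize(b,None,fx=4.2,fy=4.2,interpolation=cv2.INTER_CUBIC))
E
```

```text
(no output)
```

View pics/topz.png

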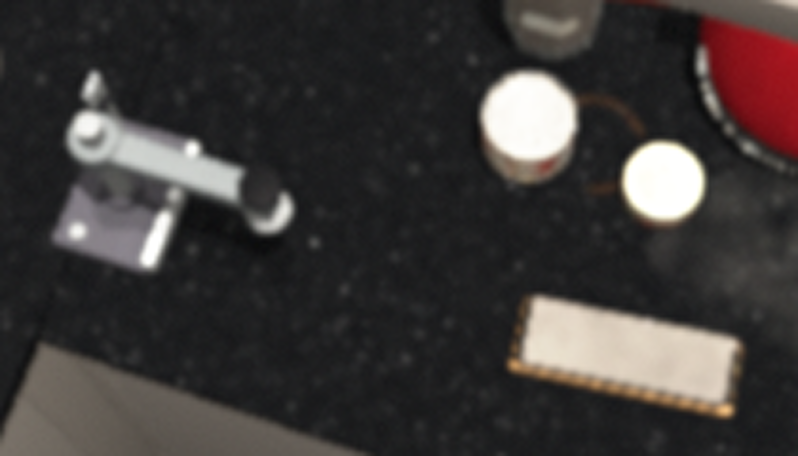

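View pics/sidez.png

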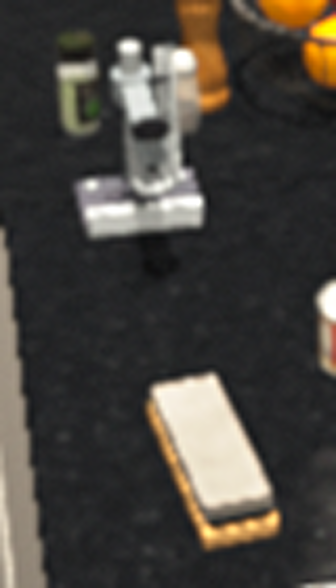

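The top zoom shows the pad at (262,188), the column top at (92,130) and the stone's grey top with corners (533,297), (742,342), (728,404), (522,362). The side zoom shows the stop's top front edge from (85,207) to (203,195), and the stone's top corners at (152,387), (215,375), (272,497), (205,515).

```bash
cat >> h.py <<'E'
def loadcam():
    import pickle,os
    return {n:camera(n) for n in('top','side')}
E
python3 - <<'E'
from h import *
from scipy.optimize import least_squares
C=loadcam(); T,S=C['top'],C['side']
t=lambda u,v:(165+u/3.8-.37,170+v/3.8-.37); s=lambda u,v:(215+u/4.2-.38,170+v/4.2-.38)
print('pad',at(T,*t(262,188),.17),at(S,*s(150,129),.17),'col',at(T,*t(92,130),.178))
print('stop ends side',at(S,*s(85,207),.026),at(S,*s(203,195),.026))
print('stop ends top',at(T,*t(157,268),.026),at(T,*t(195,148),.026))
ct=[t(533,297),t(742,342),t(728,404),t(522,362)]
cs=[s(152,387),s(215,375),s(272,497),s(205,515)]
print('top',[at(T,*p,.034)[:2].round(3) for p in ct]); print('side',[at(S,*p,.034)[:2].round(3) for p in cs])
# stone corners local order: top: far(+x,+y),( +x,-y),(-x,-y),(-x,+y); side: (-x,+y),(+x,+y),(+x,-y),(-x,-y)
L={'t':[(27,82),(27,-82),(-27,-82),(-27,82)],'s':[(-27,82),(27,82),(27,-82),(-27,-82)]}
def f(p,w='ts'):
    r=[];c,q=np.cos(p[2]),np.sin(p[2])
    for k,cam,px in(('t',T,ct),('s',S,cs)):
        if k not in w: continue
        for (x,y),m in zip(L[k],px):
            x,y=x/1e3,y/1e3
            r+=list(proj(cam,[p[0]+c*x-q*y,p[1]+q*x+c*y,.034])-m)
    return np.array(r)
for w in('ts','t','s'):
    z=least_squares(f,[.55,-.4,0],args=(w,)); print('stone',w,z.x,np.degrees(z.x[2]),np.abs(z.fun).max())
E
```

```text
pad [0.52322931 0.07943323 0.17      ] [0.52528397 0.05472548 0.17      ] col [0.52227312 0.21520325 0.178     ]
stop ends side [0.47084593 0.18419681 0.026     ] [0.58691705 0.1834885  0.026     ]
stop ends top [0.47017958 0.16719992 0.026     ] [0.57703555 0.17633487 0.026     ]
top [array([ 0.545, -0.131]), array([ 0.564, -0.301]), array([ 0.512, -0.305]), array([ 0.491, -0.14 ])]
side [array([ 0.495, -0.143]), array([ 0.549, -0.136]), array([ 0.566, -0.304]), array([ 0.513, -0.315])]
stone ts [ 0.52945725 -0.22081611  0.11557952] 6.622218514432893 1.902882444379543
stone t [ 0.5282436  -0.21933021  0.11877163] 6.8051129053128445 1.073776395483037
stone s [ 0.53047903 -0.22532239  0.11008926] 6.307650110021269 1.0532943198207363
```

```bash
cat > ov.py <<'E'
from h import *
import sys
def draw(G,St,f,C=None,ch=0,ft=0,k=5):
    C=C or loadcam(); out=[]
    def W(p,P): c,s=np.cos(P[2]),np.sin(P[2]); return [P[0]+c*p[0]-s*p[1],P[1]+s*p[0]+c*p[1],p[2]]
    for n,(u,v,w,h) in (('top',(168,178,75,70)),('side',(228,170,50,60)),('top',(290,238,80,50)),('side',(245,250,45,60))):
        c=C[n]; im=cv2.resize(c['img'][v:v+h,u:u+w,::-1],None,fx=k,fy=k,interpolation=cv2.INTER_CUBIC)
        def pl(pts,P,col):
            q=np.array([(proj(c,W(p,P))-[u,v]+.5)*k for p in pts]); cv2.polylines(im,[q.astype(np.int32)],True,col,1)
        th=np.linspace(0,6.28,30)
        ci=lambda r,y,z:[(r*np.cos(a),y+r*np.sin(a),z) for a in th]
        bx=lambda x,y0,y1,z:[(-x,y0,z),(x,y0,z),(x,y1,z),(-x,y1,z)]
        pl(ci(.018,0,.17-ch),G,(0,0,255)); pl(ci(.018,0,.105-ch+ft),G,(0,255,0)); pl(ci(.01,.137,.178),G,(0,255,255))
        pl(bx(.055,.09,.09,.026)[:2],G,(255,0,255)); pl(bx(.055,.09,.09,0)[:2],G,(255,0,255)); pl([(0,.09,0),(0,.09,.026)],G,(255,0,255))
        pl(bx(.027,-.082,.082,.034),St,(0,0,255)); pl(bx(.029,-.09,.09,0),St,(255,128,0)); pl(bx(.029,-.09,.09,.014),St,(0,255,0))
        out.append(im)
    H=max(o.shape[0] for o in out)
    g=lambda a,b:np.hstack([cv2.copyMakeBorder(o,0,max(a.shape[0],b.shape[0])-o.shape[0],0,0,0) for o in(a,b)])
    a,b=g(*out[:2]),g(*out[2:]); w=max(a.shape[1],b.shape[1])
    im=np.vstack([cv2.copyMakeBorder(o,0,0,0,w-o.shape[1],0) for o in(a,b)]); cv2.imwrite('pics/'+f,im); print(im.shape)
E
python3 -c "
from ov import *
draw([.523,.079,.02],[.5292,-.2215,.115],'ov1.png')"
```

```text
(650, 625, 3)
```

View pics/ov1.png

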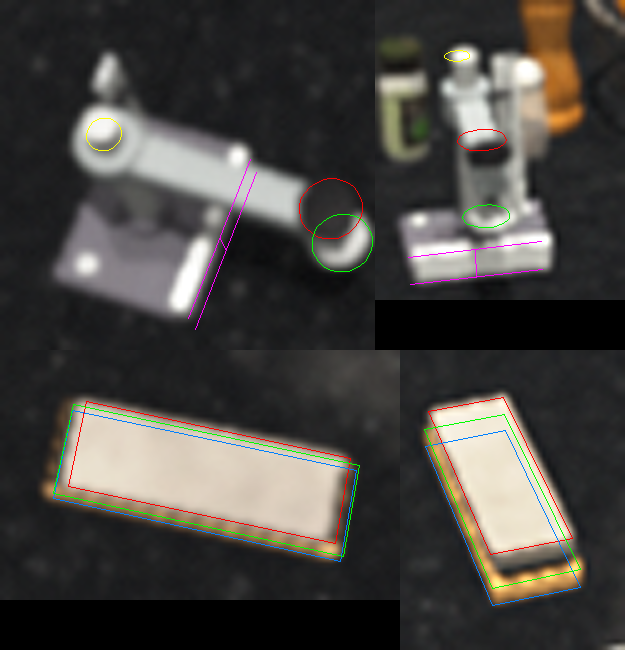

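The overlay matches: the stone is at about (0.529, -0.222) with yaw 0.115, and the gauge foot at about (0.5245, 0.079) with yaw about 0.01. Next I'll check clearances and compute the first move.

```bash
cat >> h.py <<'E'
def goto(x,y,z,yaw):
    """tool-frame shift & turn (deg) to TCP xyz, tool z down, tool y axis at world yaw"""
    o=get_obs(); r=R.from_quat(o['ee_rot']); p=o['position']
    ty=np.array([np.cos(yaw),np.sin(yaw),0]); tz=np.array([0,0,-1.]); tx=np.cross(ty,tz)
    g=R.from_matrix(np.c_[tx,ty,tz])
    print('shift',(r.inv().apply(np.array([x,y,z])-p)).round(4),'turn',(r.inv()*g).as_rotvec(degrees=True).round(2),'F',np.round(o['ft_force'],1),'t',o['clock'])
E
python3 - <<'E'
from h import *
c=camera('top')
for n,u,v,z in(('bean',304,202,.058),('cream',340,217,.034),('tuna',401,240,.04),('mug',432,281,.095)): print(n,at(c,u,v,z)[:2].round(3))
goto(.43,.12,.24,.115); goto(.537,-.291,.12,.115)
E
```

```text
bean [ 0.678 -0.084]
cream [ 0.675 -0.204]
tuna [ 0.663 -0.402]
mug [ 0.555 -0.51 ]
shift [-0.3795 -0.3897 -0.0087] turn [-1.000e-02  1.000e-02  6.721e+01] F [ 0.9  0.  -0.1] t 0.35
shift [-0.5969 -0.7545  0.1114] turn [-1.000e-02  1.000e-02  6.721e+01] F [ 0.9  0.  -0.1] t 0.35
```

Emit:
carry_out(
  motion=[
    {"xyz":[-0.03,-0.03,-0.009],"angular":[0,0,5.6]},
    {"xyz":[-0.065,-0.065,-0.009],"angular":[0,0,12]},
    {"xyz":[-0.1,-0.1,-0.009],"angular":[0,0,18]},
    {"xyz":[-0.135,-0.135,-0.009],"angular":[0,0,24]},
    {"xyz":[-0.17,-0.17,-0.009],"angular":[0,0,30]},
    {"xyz":[-0.205,-0.205,-0.009],"angular":[0,0,36]},
    {"xyz":[-0.24,-0.24,-0.009],"angular":[0,0,42]},
    {"xyz":[-0.275,-0.275,-0.009],"angular":[0,0,48]},
    {"xyz":[-0.31,-0.31,-0.009],"angular":[0,0,55]},
    {"xyz":[-0.345,-0.345,-0.009],"angular":[0,0,61]},
    {"xyz":[-0.38,-0.39,-0.009],"angular":[0,0,67.2]},
    {"xyz":[-0.38,-0.39,-0.009],"angular":[0,0,67.2]},
  ],
  hand=1,
)

```text
clock: 1.55
position: [0.4323, 0.1139, 0.2407]
ee_rot: [0.67, 0.743, 0.0, 0.0]
ft_force: [-0.0, 0.1, 0.1]
grip_width: 1.001
grasp_force: 0.0
```

```bash
python3 - <<'E'
from h import *
goto(.537,-.291,.12,.115);print(get_obs()['joint_pos'].round(2), get_obs()['position'])
E
```

```text
shift [-0.4136  0.0622  0.1208] turn [ 0.06  0.01 -0.66] F [-0.   0.1  0.1] t 1.55
[-0.8  -0.1   0.42  1.91  0.04  1.32 -0.29] [0.43225726 0.11394533 0.24069987]
```

Emit:
carry_out(
  motion=[
    {"xyz":[-0.04,0.006,0],"angular":[0,0,0]},
    {"xyz":[-0.085,0.012,0.005],"angular":[0,0,0]},
    {"xyz":[-0.13,0.02,0.01],"angular":[0,0,0]},
    {"xyz":[-0.175,0.026,0.02],"angular":[0,0,0]},
    {"xyz":[-0.22,0.033,0.04],"angular":[0,0,0]},
    {"xyz":[-0.265,0.04,0.06],"angular":[0,0,0]},
    {"xyz":[-0.31,0.047,0.08],"angular":[0,0,0]},
    {"xyz":[-0.35,0.053,0.1],"angular":[0,0,0]},
    {"xyz":[-0.39,0.059,0.115],"angular":[0,0,0]},
    {"xyz":[-0.414,0.062,0.121],"angular":[0,0,0]},
    {"xyz":[-0.414,0.062,0.121],"angular":[0,0,0]},
    {"xyz":[-0.414,0.062,0.121],"angular":[0,0,0]},
  ],
)

```text
clock: 2.75
position: [0.5396, -0.2844, 0.1189]
ee_rot: [0.665, 0.747, -0.0, -0.0]
ft_force: [-0.5, 0.9, 0.2]
grip_width: 1.0
grasp_force: 0.0
```

```bash
python3 - <<'E'
from h import *
goto(.537,-.291,.015,.115);o=get_obs();print(o['joint_pos'].round(2), o['position'],o['joint_velocities'].round(3))
E
```

```text
shift [-0.0063 -0.0032  0.1039] turn [-0.04 -0.02 -0.01] F [-0.5  0.9  0.2] t 2.75
[-0.18  0.47  0.77  1.67 -0.35  1.14  0.79] [ 0.53955157 -0.28436709  0.11889274] [-0.031 -0.026 -0.007  0.009  0.002  0.001 -0.005]
```

Emit:
carry_out(
  motion=[
    {"xyz":[-0.006,-0.003,0.02],"angular":[0,0,0]},
    {"xyz":[-0.006,-0.003,0.045],"angular":[0,0,0]},
    {"xyz":[-0.006,-0.003,0.065],"angular":[0,0,0]},
    {"xyz":[-0.006,-0.003,0.08],"angular":[0,0,0]},
    {"xyz":[-0.006,-0.003,0.09],"angular":[0,0,0]},
    {"xyz":[-0.006,-0.003,0.1],"angular":[0,0,0]},
    {"xyz":[-0.006,-0.003,0.106],"angular":[0,0,0]},
    {"xyz":[-0.006,-0.003,0.11],"angular":[0,0,0]},
    {"xyz":[-0.006,-0.003,0.114],"angular":[0,0,0]},
    {"xyz":[-0.006,-0.003,0.114],"angular":[0,0,0]},
  ],
)

```text
clock: 3.75
position: [0.5373, -0.2907, 0.005]
ee_rot: [0.665, 0.747, -0.0, -0.0]
ft_force: [0.7, -0.4, 0.4]
grip_width: 0.998
grasp_force: 0.0
```

Emit:
carry_out(
  motion=[
    {"xyz":[0,0,0],"angular":[0,0,0]},
    {"xyz":[0,0,0],"angular":[0,0,0]},
    {"xyz":[0,0,0],"angular":[0,0,0]},
    {"xyz":[0,0,0],"angular":[0,0,0]},
    {"xyz":[0,0,0],"angular":[0,0,0]},
    {"xyz":[0,0,0],"angular":[0,0,0]},
    {"xyz":[0,0,0],"angular":[0,0,0]},
    {"xyz":[0,0,0],"angular":[0,0,0]},
    {"xyz":[0,0,0],"angular":[0,0,0]},
    {"xyz":[0,0,0],"angular":[0,0,0]},
  ],
  hand=0,
  grip_force=25,
)

```text
clock: 4.75
position: [0.5377, -0.2909, 0.0059]
ee_rot: [0.665, 0.747, 0.0, 0.0]
ft_force: [-1.1, 1.4, 5.7]
grip_width: 0.664
grasp_force: 26.5
```

```bash
python3 - <<'E'
from h import *
goto(.527,-.1,.005,.01);o=get_obs();print(o['position'],o['grip_width'],o['grip_width']*85)
c=snap('side','side2.png'); im=c['img'][230:330,215:335,::-1]; cv2.imwrite('pics/s2.png',cv2.resize(im,None,fx=5,fy=5,interpolation=cv2.INTER_CUBIC))
E
```

```text
shift [0.1909 0.0113 0.0009] turn [0.05 0.01 6.03] F [-1.1  1.4  5.7] t 4.75
[ 0.53772976 -0.29091893  0.00587656] 0.6643903073535626 56.473176125052824
```

View pics/s2.png

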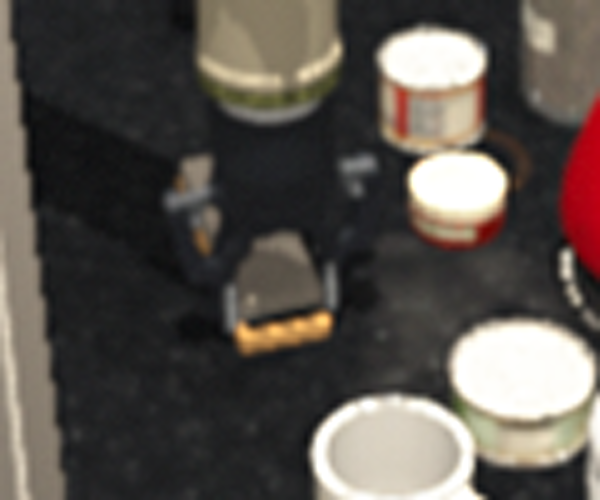

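The side view shows the fingers gripping the stone's near end squarely (stone end at about (285,330) in the crop), with pots and mug clear. I'll check how high the wide wrist link starts before it comes near the crosshead.

```bash
python3 - <<'E'
from h import *
c=camera('side')
def aty(u,v,y):
    o,d=ray(c,u,v); return (o+d*(y-o[1])/d[1]).round(3)
u,v=lambda a:215+a/5,lambda b:230+b/5
print('rim bottom front',aty(u(270),v(120),-.33),'rim sides',aty(u(198),v(70),-.29),aty(u(343),v(50),-.29),'body sides',aty(u(215),v(120),-.291),aty(u(338),v(100),-.291))
E
```

```text
rim bottom front [ 0.532 -0.33   0.185] rim sides [ 0.496 -0.29   0.199] [ 0.584 -0.29   0.202] body sides [ 0.504 -0.291  0.163] [ 0.58  -0.291  0.167]
```

```bash
python3 -c "
from h import *
goto(.5255,-.05,.005,.01)"
```

```text
shift [0.2407 0.0155 0.0008] turn [0.05 0.01 6.02] F [-0.8  0.5  5.5] t 4.85
```

Emit:
carry_out(
  motion=[
    {"xyz":[0.01,0,0],"angular":[0,0,0.2]},
    {"xyz":[0.03,0.001,0],"angular":[0,0,0.6]},
    {"xyz":[0.055,0.003,0],"angular":[0,0,1.2]},
    {"xyz":[0.08,0.005,0],"angular":[0,0,1.9]},
    {"xyz":[0.105,0.007,0],"angular":[0,0,2.6]},
    {"xyz":[0.13,0.009,0],"angular":[0,0,3.3]},
    {"xyz":[0.155,0.01,0],"angular":[0,0,4]},
    {"xyz":[0.18,0.012,0],"angular":[0,0,4.7]},
    {"xyz":[0.205,0.014,0],"angular":[0,0,5.4]},
    {"xyz":[0.225,0.015,0],"angular":[0,0,6]},
    {"xyz":[0.235,0.0155,0],"angular":[0,0,6]},
    {"xyz":[0.241,0.0155,0],"angular":[0,0,6]},
  ],
)

```text
clock: 6.05
position: [0.5255, -0.0492, 0.0059]
ee_rot: [0.703, 0.711, 0.0, 0.001]
ft_force: [0.6, -5.0, 5.1]
grip_width: 0.665
grasp_force: 28.0
```

```bash
python3 - <<'E'
from ov import *
goto(.5255,0.009,.005,.01)
o=get_obs(); print(o['position'],o['grip_width'],o['grasp_force'])
C=loadcam()
t=[.5253,.020,.01]
draw([.5245,.079,.01],[.5255,.02,.01],'ov2.png',C)
E
```

```text
shift [0.0582 0.0006 0.0008] turn [0.1  0.05 0.06] F [ 0.6 -5.   5.1] t 6.05
[ 0.52554545 -0.04922677  0.00587431] 0.6646732589341431 28.036636412143707
(650, 625, 3)
```

View pics/ov2.png

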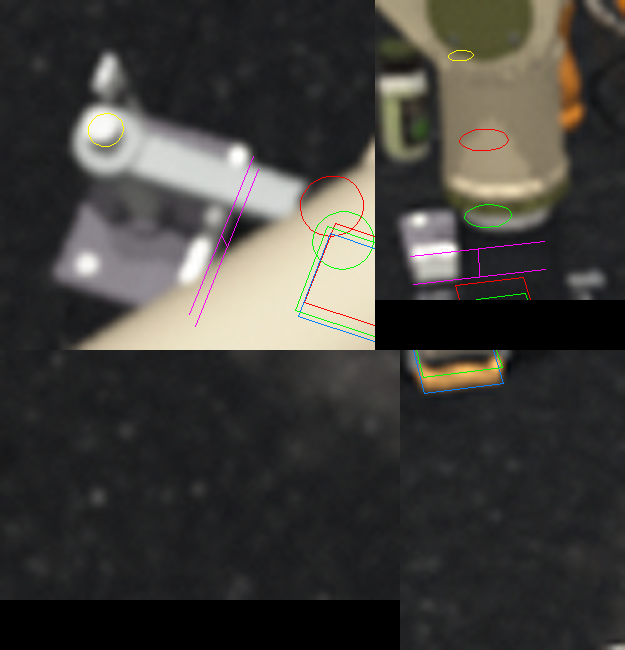

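The side view shows the stone's near end within 1 px or so of the model, and the stop's left end at (430,260). I'll approach the stop, slowly at the end.

Emit:
carry_out(
  motion=[
    {"xyz":[0.008,0.001,0],"angular":[0,0,0]},
    {"xyz":[0.02,0.002,0],"angular":[0,0,0]},
    {"xyz":[0.032,0.002,0],"angular":[0,0,0]},
    {"xyz":[0.04,0.002,0],"angular":[0,0,0]},
    {"xyz":[0.045,0.002,0],"angular":[0,0,0]},
    {"xyz":[0.047,0.002,0],"angular":[0,0,0]},
    {"xyz":[0.048,0.002,0],"angular":[0,0,0]},
    {"xyz":[0.048,0.002,0],"angular":[0,0,0]},
  ],
)

```text
clock: 6.95
position: [0.5269, -0.0024, 0.0059]
ee_rot: [0.704, 0.711, 0.0, 0.001]
ft_force: [0.7, -5.0, 6.1]
grip_width: 0.664
grasp_force: 28.2
```

Emit:
carry_out(
  motion=[
    {"xyz":[0.001,0,0],"angular":[0,0,0]},
    {"xyz":[0.002,0,0],"angular":[0,0,0]},
    {"xyz":[0.003,0,0],"angular":[0,0,0]},
    {"xyz":[0.004,0,0],"angular":[0,0,0]},
    {"xyz":[0.005,0,0],"angular":[0,0,0]},
  ],
)

```text
clock: 7.45
position: [0.5268, 0.0022, 0.0059]
ee_rot: [0.704, 0.71, -0.0, 0.001]
ft_force: [-0.5, -6.4, 6.2]
grip_width: 0.661
grasp_force: 28.2
```

Emit:
carry_out(
  motion=[
    {"xyz":[0.001,0,0],"angular":[0,0,0]},
    {"xyz":[0.002,0,0],"angular":[0,0,0]},
    {"xyz":[0.003,0,0],"angular":[0,0,0]},
    {"xyz":[0.004,0,0],"angular":[0,0,0]},
  ],
)

```text
clock: 7.85
position: [0.5267, 0.0062, 0.0058]
ee_rot: [0.704, 0.71, -0.0, 0.001]
ft_force: [-0.9, -6.6, 7.3]
grip_width: 0.664
grasp_force: 28.2
```

Emit:
carry_out(
  motion=[
    {"xyz":[0.001,0,0],"angular":[0,0,0]},
    {"xyz":[0.002,0,0],"angular":[0,0,0]},
  ],
)

```text
clock: 8.05
position: [0.5267, 0.0081, 0.0058]
ee_rot: [0.704, 0.71, -0.0, 0.001]
ft_force: [0.3, -6.9, 6.3]
grip_width: 0.667
grasp_force: 28.2
```

Emit:
carry_out(
  motion=[
    {"xyz":[0.001,0,0],"angular":[0,0,0]},
    {"xyz":[0.002,0,0],"angular":[0,0,0]},
  ],
)

```text
clock: 8.25
position: [0.5267, 0.0099, 0.0058]
ee_rot: [0.704, 0.71, -0.0, 0.001]
ft_force: [0.2, -11.7, 6.9]
grip_width: 0.667
grasp_force: 28.2
```

Emit:
carry_out(
  motion=[
    {"xyz":[0.001,0,0],"angular":[0,0,0]},
    {"xyz":[0.001,0,0],"angular":[0,0,0]},
  ],
)

```text
clock: 8.45
position: [0.5267, 0.0099, 0.0058]
ee_rot: [0.704, 0.71, -0.0, 0.002]
ft_force: [0.4, -10.7, 7.3]
grip_width: 0.664
grasp_force: 28.2
```

Emit:
carry_out(
  motion=[
    {"xyz":[0.0015,0,0],"angular":[0,0,0]},
    {"xyz":[0.0015,0,0],"angular":[0,0,0]},
  ],
)

```text
clock: 8.65
position: [0.5267, 0.01, 0.0058]
ee_rot: [0.704, 0.71, -0.001, 0.002]
ft_force: [1.7, -15.0, 6.6]
grip_width: 0.667
grasp_force: 28.1
```

```bash
python3 - <<'E'
from ov import *
o=get_obs(); print(o['position'],o['ft_force'].round(1),o['torque'].round(2))
C=loadcam()
draw([.5245,.079,.01],[.526,.079,.01],'ov3.png',C)
E
```

```text
[0.52667692 0.0100026  0.00581873] [  1.7 -15.    6.6] [-3.36 -0.08  0.19]
(650, 625, 3)
```

View pics/ov3.png

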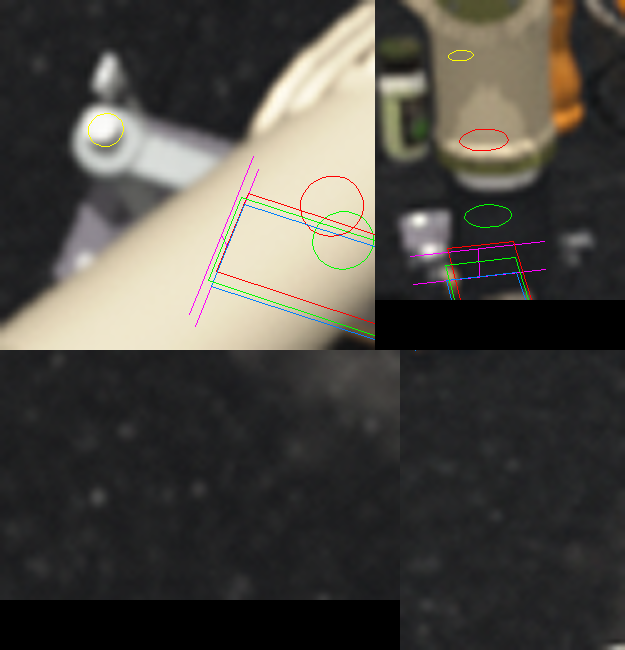

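The drive stopped at y = 0.010 with force rising, which matches the expected stop contact at about 0.009. The torque sign is also consistent with contact low down at the stone. I'll release, back straight off along the stone, then raise.

Emit:
carry_out(
  motion=[
    {"xyz":[-0.001,0,0],"angular":[0,0,0]},
    {"xyz":[-0.001,0,0],"angular":[0,0,0]},
    {"xyz":[-0.001,0,0],"angular":[0,0,0]},
    {"xyz":[-0.001,0,0],"angular":[0,0,0]},
    {"xyz":[-0.001,0,0],"angular":[0,0,0]},
    {"xyz":[-0.001,0,0],"angular":[0,0,0]},
    {"xyz":[-0.001,0,0],"angular":[0,0,0]},
  ],
  hand=1,
)

```text
clock: 9.45
position: [0.5264, 0.013, 0.0053]
ee_rot: [0.703, 0.711, 0.0, -0.0]
ft_force: [0.6, 0.1, 0.6]
grip_width: 1.002
grasp_force: 0.0
```

Emit:
carry_out(
  motion=[
    {"xyz":[-0.01,0,0],"angular":[0,0,0]},
    {"xyz":[-0.03,0,0],"angular":[0,0,0]},
    {"xyz":[-0.06,0,-0.005],"angular":[0,0,0]},
    {"xyz":[-0.09,0,-0.03],"angular":[0,0,0]},
    {"xyz":[-0.12,0,-0.07],"angular":[0,0,0]},
    {"xyz":[-0.15,0,-0.11],"angular":[0,0,0]},
    {"xyz":[-0.18,0,-0.15],"angular":[0,0,0]},
    {"xyz":[-0.21,0,-0.18],"angular":[0,0,0]},
    {"xyz":[-0.23,0,-0.21],"angular":[0,0,0]},
    {"xyz":[-0.24,0,-0.23],"angular":[0,0,0]},
    {"xyz":[-0.25,0,-0.24],"angular":[0,0,0]},
    {"xyz":[-0.25,0,-0.24],"angular":[0,0,0]},
  ],
  hand=0,
)

```text
clock: 10.65
position: [0.5288, -0.2391, 0.246]
ee_rot: [0.704, 0.71, 0.0, 0.001]
ft_force: [-0.1, 0.8, -0.8]
grip_width: 0.0
grasp_force: 0.0
```

```bash
python3 - <<'E'
from ov import *
o=get_obs(); print(o['position'],o['ft_force'].round(1),o['torque'].round(2),o['grip_width'])
C=loadcam()
draw([.5245,.079,.01],[.526,.079,.01],'ov4.png',C)
E
```

```text
[ 0.52876069 -0.23911155  0.24602286] [-0.1  0.8 -0.8] [-0.02  0.06 -0.02] 0.00029841562896818424
(650, 625, 3)
```

View pics/ov4.png

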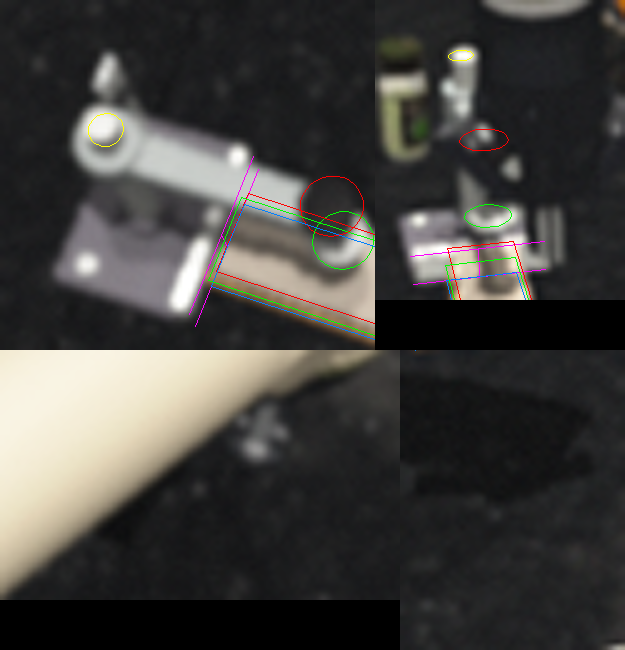

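Force and position evidence agree. After release the tool moved forward 3 mm freely, so what stopped it was the stone against the stop, and the stone's side edges fit the model within about 1 px. The stone is set; next I go above the pad with the gripper shut.

```bash
python3 -c "
from h import *
goto(.5245,.079,.2,.01)"
```

```text
shift [ 0.3157 -0.0008  0.0443] turn [-0.08 -0.04  0.02] F [ 0.5  0.7 -0.5] t 10.75
```

Emit:
carry_out(
  motion=[
    {"xyz":[0.02,0,0],"angular":[0,0,0]},
    {"xyz":[0.06,0,0],"angular":[0,0,0]},
    {"xyz":[0.1,0,0],"angular":[0,0,0]},
    {"xyz":[0.14,0,0],"angular":[0,0,0]},
    {"xyz":[0.18,0,0],"angular":[0,0,0]},
    {"xyz":[0.22,0,0],"angular":[0,0,0]},
    {"xyz":[0.26,0,0.01],"angular":[0,0,0]},
    {"xyz":[0.29,0,0.02],"angular":[0,0,0]},
    {"xyz":[0.31,0,0.03],"angular":[0,0,0]},
    {"xyz":[0.316,-0.001,0.04],"angular":[0,0,0]},
    {"xyz":[0.316,-0.001,0.044],"angular":[0,0,0]},
    {"xyz":[0.316,-0.001,0.044],"angular":[0,0,0]},
  ],
  hand=0,
)

```text
clock: 11.95
position: [0.5242, 0.0776, 0.2004]
ee_rot: [0.704, 0.71, -0.001, -0.0]
ft_force: [-1.1, -0.4, 0.0]
grip_width: 0.0
grasp_force: 0.0
```

```bash
python3 -c "
from h import *
goto(.5245,.079,.173,.01);print(get_obs()['position'])"
```

```text
shift [0.0014 0.0004 0.0274] turn [-0.08  0.06 -0.04] F [-1.1 -0.4  0. ] t 11.95
[0.52417621 0.07760657 0.20040682]
```

Emit:
carry_out(
  motion=[
    {"xyz":[0.001,0,0.01],"angular":[0,0,0]},
    {"xyz":[0.001,0,0.02],"angular":[0,0,0]},
    {"xyz":[0.001,0,0.025],"angular":[0,0,0]},
    {"xyz":[0.001,0,0.028],"angular":[0,0,0]},
    {"xyz":[0.001,0,0.029],"angular":[0,0,0]},
  ],
)

```text
clock: 12.45
position: [0.5246, 0.0797, 0.172]
ee_rot: [0.703, 0.711, -0.0, -0.0]
ft_force: [-0.9, -0.3, 0.4]
grip_width: 0.002
grasp_force: 0.0
```

Emit:
carry_out(
  motion=[
    {"xyz":[0,0,0.001],"angular":[0,0,0]},
    {"xyz":[0,0,0.001],"angular":[0,0,0]},
  ],
)

```text
clock: 12.65
position: [0.5248, 0.0799, 0.1714]
ee_rot: [0.703, 0.711, 0.0, 0.0]
ft_force: [-1.2, -0.0, 0.7]
grip_width: 0.003
grasp_force: 0.0
```

Emit:
carry_out(
  motion=[
    {"xyz":[0,0,0.001],"angular":[0,0,0]},
    {"xyz":[0,0,0.001],"angular":[0,0,0]},
  ],
)

```text
clock: 12.85
position: [0.5247, 0.08, 0.1703]
ee_rot: [0.703, 0.711, 0.0, -0.0]
ft_force: [0.3, 0.2, 0.4]
grip_width: -0.0
grasp_force: 0.0
```

Emit:
carry_out(
  motion=[
    {"xyz":[0,0,0.001],"angular":[0,0,0]},
    {"xyz":[0,0,0.002],"angular":[0,0,0]},
  ],
)

```text
clock: 13.05
position: [0.5247, 0.0799, 0.1683]
ee_rot: [0.703, 0.711, 0.0, -0.0]
ft_force: [-0.1, 0.0, -0.5]
grip_width: 0.001
grasp_force: 0.0
```

Emit:
carry_out(
  motion=[
    {"xyz":[0,0,0.001],"angular":[0,0,0]},
    {"xyz":[0,0,0.002],"angular":[0,0,0]},
    {"xyz":[0,0,0.002],"angular":[0,0,0]},
  ],
)

```text
clock: 13.35
position: [0.5246, 0.0799, 0.1661]
ee_rot: [0.703, 0.711, -0.0, -0.0]
ft_force: [0.6, -0.0, 0.6]
grip_width: 0.001
grasp_force: 0.0
```

Emit:
carry_out(
  motion=[
    {"xyz":[0,0,0.001],"angular":[0,0,0]},
    {"xyz":[0,0,0.002],"angular":[0,0,0]},
    {"xyz":[0,0,0.002],"angular":[0,0,0]},
  ],
)

```text
clock: 13.65
position: [0.5246, 0.0799, 0.1642]
ee_rot: [0.703, 0.711, -0.0, -0.0]
ft_force: [-0.5, -0.3, -0.4]
grip_width: 0.001
grasp_force: 0.0
```

Emit:
carry_out(
  motion=[
    {"xyz":[0,0,0.002],"angular":[0,0,0]},
    {"xyz":[0,0,0.004],"angular":[0,0,0]},
    {"xyz":[0,0,0.004],"angular":[0,0,0]},
  ],
)

```text
clock: 13.95
position: [0.5248, 0.0799, 0.1602]
ee_rot: [0.703, 0.711, 0.0, -0.0]
ft_force: [0.6, -1.0, 0.1]
grip_width: 0.001
grasp_force: 0.2
```

Emit:
carry_out(
  motion=[
    {"xyz":[0,0,0.001],"angular":[0,0,0]},
    {"xyz":[0,0,0.002],"angular":[0,0,0]},
    {"xyz":[0,0,0.002],"angular":[0,0,0]},
  ],
)

```text
clock: 14.25
position: [0.5248, 0.0799, 0.1584]
ee_rot: [0.703, 0.711, 0.0, -0.0]
ft_force: [-0.0, 0.2, 4.4]
grip_width: 0.001
grasp_force: 1.6
```

Emit:
carry_out(
  motion=[
    {"xyz":[0,0,0.001],"angular":[0,0,0]},
    {"xyz":[0,0,0.002],"angular":[0,0,0]},
    {"xyz":[0,0,0.002],"angular":[0,0,0]},
  ],
)

```text
clock: 14.55
position: [0.5248, 0.0799, 0.1563]
ee_rot: [0.703, 0.711, 0.0, 0.0]
ft_force: [-0.4, 0.0, 2.6]
grip_width: 0.002
grasp_force: 1.6
```

Emit:
carry_out(
  motion=[
    {"xyz":[0,0,0.001],"angular":[0,0,0]},
    {"xyz":[0,0,0.002],"angular":[0,0,0]},
    {"xyz":[0,0,0.002],"angular":[0,0,0]},
  ],
)

```text
clock: 14.85
position: [0.5248, 0.0799, 0.1543]
ee_rot: [0.703, 0.711, 0.0, 0.0]
ft_force: [-1.2, -0.1, 2.7]
grip_width: 0.001
grasp_force: 1.5
```

Contact came at z ≈ 0.159, so the crosshead started about 11 mm down, which agrees with the side view of the pad. I'm continuing gently.

Emit:
carry_out(
  motion=[
    {"xyz":[0,0,0.003],"angular":[0,0,0]},
    {"xyz":[0,0,0.007],"angular":[0,0,0]},
    {"xyz":[0,0,0.011],"angular":[0,0,0]},
    {"xyz":[0,0,0.015],"angular":[0,0,0]},
    {"xyz":[0,0,0.019],"angular":[0,0,0]},
    {"xyz":[0,0,0.023],"angular":[0,0,0]},
    {"xyz":[0,0,0.027],"angular":[0,0,0]},
    {"xyz":[0,0,0.031],"angular":[0,0,0]},
    {"xyz":[0,0,0.034],"angular":[0,0,0]},
    {"xyz":[0,0,0.036],"angular":[0,0,0]},
    {"xyz":[0,0,0.037],"angular":[0,0,0]},
    {"xyz":[0,0,0.037],"angular":[0,0,0]},
  ],
)

```text
clock: 16.05
position: [0.5248, 0.0799, 0.1172]
ee_rot: [0.703, 0.711, 0.0, 0.0]
ft_force: [1.4, -0.1, 1.1]
grip_width: -0.003
grasp_force: 0.7
```

Emit:
carry_out(
  motion=[
    {"xyz":[0,0,0.002],"angular":[0,0,0]},
    {"xyz":[0,0,0.004],"angular":[0,0,0]},
    {"xyz":[0,0,0.006],"angular":[0,0,0]},
    {"xyz":[0,0,0.007],"angular":[0,0,0]},
    {"xyz":[0,0,0.008],"angular":[0,0,0]},
    {"xyz":[0,0,0.008],"angular":[0,0,0]},
  ],
)

```text
clock: 16.65
position: [0.5248, 0.0799, 0.1092]
ee_rot: [0.703, 0.711, 0.0, 0.0]
ft_force: [0.2, -0.4, 1.7]
grip_width: 0.0
grasp_force: 1.2
```

Emit:
carry_out(
  motion=[
    {"xyz":[0,0,0.001],"angular":[0,0,0]},
    {"xyz":[0,0,0.002],"angular":[0,0,0]},
    {"xyz":[0,0,0.003],"angular":[0,0,0]},
    {"xyz":[0,0,0.004],"angular":[0,0,0]},
  ],
)

```text
clock: 17.05
position: [0.5248, 0.0799, 0.1054]
ee_rot: [0.703, 0.711, 0.0, 0.0]
ft_force: [-0.3, -0.1, 6.1]
grip_width: 0.002
grasp_force: 2.6
```

Emit:
carry_out(
  motion=[
    {"xyz":[0,0,0.001],"angular":[0,0,0]},
    {"xyz":[0,0,0.002],"angular":[0,0,0]},
    {"xyz":[0,0,0.003],"angular":[0,0,0]},
    {"xyz":[0,0,0.004],"angular":[0,0,0]},
  ],
)

```text
clock: 17.45
position: [0.5248, 0.0799, 0.1014]
ee_rot: [0.703, 0.711, 0.0, 0.0]
ft_force: [-0.5, -0.4, 5.1]
grip_width: 0.001
grasp_force: 2.6
```

Emit:
carry_out(
  motion=[
    {"xyz":[0,0,0.001],"angular":[0,0,0]},
    {"xyz":[0,0,0.002],"angular":[0,0,0]},
  ],
)

```text
clock: 17.65
position: [0.5248, 0.0799, 0.0994]
ee_rot: [0.703, 0.711, 0.0, 0.0]
ft_force: [-0.9, 0.0, 4.6]
grip_width: 0.001
grasp_force: 2.6
```

Emit:
carry_out(
  motion=[
    {"xyz":[0,0,0.001],"angular":[0,0,0]},
    {"xyz":[0,0,0.002],"angular":[0,0,0]},
  ],
)

```text
clock: 17.85
position: [0.5248, 0.0799, 0.0974]
ee_rot: [0.703, 0.711, 0.0, -0.0]
ft_force: [-1.0, -0.4, 7.0]
grip_width: 0.001
grasp_force: 3.6
```

Force rises right at z ≈ 0.099, where the foot is predicted to touch. Continuing to 0.091 in 2 mm steps.

Emit:
carry_out(
  motion=[
    {"xyz":[0,0,0.001],"angular":[0,0,0]},
    {"xyz":[0,0,0.002],"angular":[0,0,0]},
  ],
)

```text
clock: 18.05
position: [0.5248, 0.0799, 0.0955]
ee_rot: [0.703, 0.711, 0.0, -0.0]
ft_force: [-1.8, 0.1, 8.4]
grip_width: 0.0
grasp_force: 3.8
```

Emit:
carry_out(
  motion=[
    {"xyz":[0,0,0.001],"angular":[0,0,0]},
    {"xyz":[0,0,0.002],"angular":[0,0,0]},
  ],
)

```text
clock: 18.25
position: [0.5248, 0.0799, 0.0935]
ee_rot: [0.703, 0.711, 0.0, -0.0]
ft_force: [-1.8, -1.2, 8.3]
grip_width: 0.002
grasp_force: 4.1
```

Emit:
carry_out(
  motion=[
    {"xyz":[0,0,0.001],"angular":[0,0,0]},
    {"xyz":[0,0,0.002],"angular":[0,0,0]},
  ],
)

```text
clock: 18.45
position: [0.5248, 0.0799, 0.0916]
ee_rot: [0.703, 0.711, 0.0, -0.0]
ft_force: [-1.6, -0.2, 8.1]
grip_width: -0.001
grasp_force: 4.3
```

Emit:
carry_out(
  motion=[
    {"xyz":[0,0,-0.003],"angular":[0,0,0]},
    {"xyz":[0,0,-0.01],"angular":[0,0,0]},
    {"xyz":[0,0,-0.03],"angular":[0,0,0]},
    {"xyz":[0,0,-0.06],"angular":[0,0,0]},
    {"xyz":[0,0,-0.1],"angular":[0,0,0]},
    {"xyz":[0,0,-0.14],"angular":[0,0,0]},
    {"xyz":[0,0,-0.17],"angular":[0,0,0]},
    {"xyz":[0,0,-0.185],"angular":[0,0,0]},
    {"xyz":[0,0,-0.19],"angular":[0,0,0]},
  ],
)

```text
clock: 19.35
position: [0.5252, 0.0799, 0.2832]
ee_rot: [0.703, 0.711, 0.001, 0.0]
ft_force: [-0.4, 0.7, 0.7]
grip_width: 0.003
grasp_force: 0.0
```

Emit:
carry_out(
  motion=[
    {"xyz":[0.02,-0.02,0],"angular":[0,0,0]},
    {"xyz":[0.05,-0.045,0],"angular":[0,0,0]},
    {"xyz":[0.08,-0.07,0],"angular":[0,0,0]},
    {"xyz":[0.11,-0.095,0],"angular":[0,0,0]},
    {"xyz":[0.14,-0.115,0],"angular":[0,0,0]},
    {"xyz":[0.17,-0.135,0],"angular":[0,0,0]},
    {"xyz":[0.2,-0.155,0],"angular":[0,0,0]},
    {"xyz":[0.23,-0.175,0],"angular":[0,0,0]},
    {"xyz":[0.26,-0.19,0],"angular":[0,0,0]},
    {"xyz":[0.28,-0.2,0],"angular":[0,0,0]},
    {"xyz":[0.29,-0.2,0],"angular":[0,0,0]},
    {"xyz":[0.29,-0.2,0],"angular":[0,0,0]},
  ],
)

```text
clock: 20.55
position: [0.3216, 0.3681, 0.2805]
ee_rot: [0.703, 0.711, -0.001, 0.0]
ft_force: [0.4, 0.3, 0.4]
grip_width: 0.001
grasp_force: 0.0
```

```bash
python3 - <<'E'
from h import *
o=get_obs(); print(o['position'],o['ft_force'].round(1),o['clock'])
C=loadcam(); T=C['top']['img'][175:260,175:285,::-1]; S=C['side']['img'][165:275,222:290,::-1]
# left: raw top; mid: raw side; with projected marks: pad(red), foot face(green) for c=.0784,f=.0074, stone corners (blue)
def mk(im,c,u,v,k=3.8,m=True):
    z=cv2.resize(im,None,fx=k,fy=k,interpolation=cv2.INTER_CUBIC)
    if m:
        D=lambda p,col:cv2.circle(z,tuple(((proj(c,p)-[u,v]+.5)*k).astype(int)),2,col,-1)
        for a in np.linspace(0,6.28,12): D((.5247+.018*np.cos(a),.08+.018*np.sin(a),.0916),(0,0,255)); D((.5247+.018*np.cos(a),.08+.018*np.sin(a),.034),(0,255,0))
        for x in(-.029,.029):
            for y in(-.09,.09): D((.526+x,.08+y,.014),(255,80,0))
    return z
a=mk(T,C['top'],175,175); b=mk(S,C['side'],222,165,3.8,False)
H=max(a.shape[0],b.shape[0]); f=lambda x:cv2.copyMakeBorder(x,0,H-x.shape[0],0,0,0)
im=np.hstack([f(a),f(b)]); print(im.shape); cv2.imwrite('pics/fin.png',im)
E
```

```text
[0.32161146 0.36812031 0.28048804] [0.4 0.3 0.4] 20.55
(418, 676, 3)
```

View pics/fin.png

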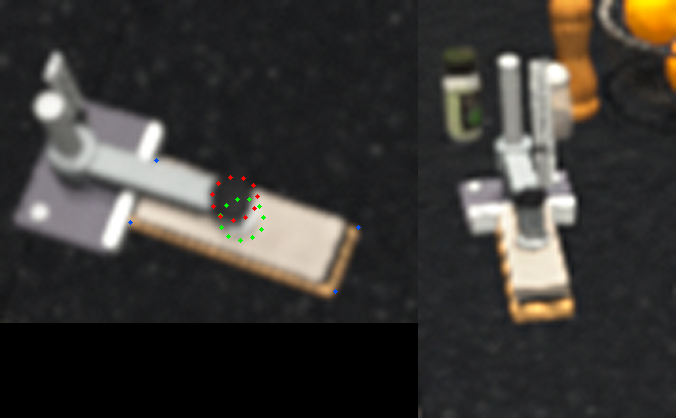

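The stone sits flush and centred on the stop: in the side crop its far end spans columns 500–548 and the stop spans 468–575. The pad lies on the projected z = 0.0916 circle, so the spring is in about 7 mm. The arm is clear, so I'm handing in.

```bash
python3 -c "
from workcell import *
print(hand_in())"
```

```text
the job is handed in; nothing more can be done
None
```

The job is handed in (no verdict was returned): by my measurements the stone is flush and centred against the stop, and the foot rests on it with its spring in by about 7 of 16 mm. The arm was clear of everything at about 20 s, and I saw no bystander touched, though I did not re-measure them.

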